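Set the colorimeter filter and load the sample cell

TASK

Get the colorimeter ready to read the wine sample: pull the filter selector up against its spring, turn it to the green dot and let it drop into that detent, without forcing it or straining it against its stop. Then take the red-capped sample cell from the wooden block and seat it gently, upright and fully home, in the cell well. Leave everything else as it stands.

Things in the scene. Friction and masses are not known exactly. Their poses are not given: they have to be found in the camera images.
- colorimeter: bench filter colorimeter, light grey housing 200 mm deep (x) by 250 wide (y), flat deck 105 mm above the bench, fixed; origin under its centre, its x axis points to its back, away from the robot. On the deck: the filter selector (left) and the cell well (right), 124 mm apart; a dark hood 20 mm high lies along the back edge
- selector_base (a point): the point where the selector's axis (vertical) meets the deck
- selector_grip (a point): centre of the selector's grip: a black bar 42 mm long, 14 wide, standing from 10 to 41 mm above the deck when the selector is down; this point is on the axis, 31 mm above the deck when down. Under the bar is a round skirt 51 mm across whose top is 10 mm above the deck. The bar's length points along the pointer (white line on one half)
- selector_pointer (a point): point ahead of the white pointer line, 34 mm from the axis, 10.5 mm above the deck when the selector is down; turns and lifts with the selector
- selector_pull (a joint): lift of the selector: 0 fully down in a detent, about 0.0055 m when its dog rides on the collar between detents, 0.009 m at its end stop. The spring holds it down with about 5 N at 0 and 8.4 N at 0.009; the dog is free to turn from about 0.0058 m up. Forcing it against the stop, or sideways against a detent's flank, with more than 20 N damages it
- selector_turn (a joint): angle of the selector, rad, counter-clockwise from above; 0 at the amber dot, where it starts. There are three detents: at 0 and near +1.13 and near -1.13. Those two lie up to 0.25 rad to either side of their roughly placed stick-on dots, so they must be found by feel: let the selector ride on the collar (loosely held, its spring pulls it down) and turn it slowly until it drops 5.5 mm. The slot has about 0.03 rad of play either way
- dot_green: green stick-on dot, 12 mm across, on the deck 34 mm from the selector's axis, 65 degrees to one side or the other of the amber dot (which side varies)
- dot_blue: blue dot, on the other side
- dot_amber: amber dot, straight towards the front of the instrument (its -x), where the selector points at the start
- well_mouth (a point): centre of the mouth of the round cell well, level with the deck; 26 mm across, 38 mm deep, vertical, narrow chamfer
- cell_block: wooden block 180 x 60 x 40 mm high, fixed, with three round pockets 27 mm across, 25 mm deep, 55 mm apart along its x axis; origin under its centre. One capped cell stands in each, in any order
- sample_cell_mid (a point): the sample cell: wine-red round cell 24 mm across with a red cap 26 mm across and 16 mm high, 72 mm tall in all, about 35 g, glass: pressing it on the colorimeter with more than 30 N cracks it; this point is its centre, 36 mm above its foot (cap centre 28 mm above it). Fully home in the well, this point lies 2 mm below the mouth
- blank_cell_mid (a point): the blank cell, same shape, clear with a white cap; centre point; leave it
- standard_cell_mid (a point): the standard cell, same shape, amber with a black cap; centre point; leave it
- wash_bottle: white bottle 68 mm across, 150 tall; bystander
- reagent_bottle: white bottle with a paper label, 68 mm across, 150 tall; bystander
- dropper_bottle: small white dropper bottle 36 mm across, 100 tall; bystander
- flask: conical glass flask, 86 mm across, 130 tall; bystander
- measuring_cylinder: glass measuring cylinder, foot 60 mm across, 166 tall; bystander
- light_shield: black plastic light-shield cup, 44 mm across, 50 tall; bystander

How it is judged:
By the outcome, as a careful person would: the job done as asked, in the order asked, and still so for the second after the job is handed in, with the robot touching nothing.
It also fails if it takes over 67 s, if anything falls off the work surface, if the arm or the gripper's body presses on something with over 40 N, if the wrist force passes 120 N, or if a joint passes its speed limit or range.

ROBOT

A 7-joint arm with a two-finger parallel gripper is mounted at the origin on the work surface. World frame = base frame: x ahead of the robot, y to its left, z up, the work surface at z = 0. Lengths are in m, angles in rad, forces in N, time in s.
With the tool pointing down it reaches from about 0.35 to 0.9 m from the base axis. Payload 8.1 kg.
Tool frame: the origin (TCP) lies on the centre line of the jaws, within the pads' length; the fingertips stand 17 mm ahead of it and the grasp point (between the pads) lies 2 mm behind it; z points along the fingers, y is the direction in which the jaws open and shut (so a half turn about z gives the same grasp; the last joint's range is limited). The gripper opens to 92 mm and grips with 3 to 60 N. Pads are 19 mm wide; open, the fingers measure 130 mm over their backs; the gripper's body (75 mm by 190 mm) begins 47 mm behind the grasp point.
Start: joints at [-1.373, 0.434, 0.025, 1.573, -0.012, 1.134, -0.075], TCP at [0.185, 0.597, 0.221] pointing down, gripper open.
Joint ranges: [-2.62, 2.62], [-0.44, 2.09], [-1.27, 1.32], [0.08, 2.57], [-1.32, 4.46], [0.12, 2], [-2.74, 2.74]. Speed limits (rad/s): [2.22, 2.22, 3.01, 3.01, 3.14, 3.14, 3.14].

INTERFACE

Orientations are given as a rotation vector (axis times angle).
In Python, from cell import arm, imaging, job gives the robot as it stands.
- The arm moves only by the tool jog_arm, never from a script. Its argument "moves" is a list of rows, each an object with "fingers": the closure, from -1 (fully open) to 1 (shut); "xyz": the shift along the tool's x, y, z in cm, a list of three; "angular": the turn, a rotation vector about the tool's x, y, z in rad, a list of three. In form: [{"fingers": fingers, "xyz": [dx, dy, dz], "angular": [ax, ay, az]}, ...]. A call has 1 to 12 rows; each row is the pose to reach, as a shift and turn from the pose commanded when the call began, along the tool's axes at that moment; what a row does not reach only later rows make up. A row lasts 1/8 s, in which the tool goes at most 62.5 mm and 10.7 degrees, less where a joint would pass 70% of its speed; a pose out of reach is approached as far as the arm can. A call with a gripper value outside its range is refused whole. The fingers move at their own pace and stop on an object; "grip_force" is the grip in N (left out, the last holds). Time passes only in rows, so rows that repeat a pose let the fingers close. It gives the time, the measured TCP pose, the force and the opening at its end, in the units of the state.
- arm.observe(): the state, without advancing time (a new reading comes with each control period).
- imaging.get_image(name): name is "side" or "top" or "wrist"; returns the picture (480x640x3 uint8, red, green, blue); there is no depth.
- imaging.camera_params(name): a dict with "fx", "fy", "cx", "cy" (pixels), "rvec" (rotation vector, rad) and "tvec" (3), from world to camera coordinates, as OpenCV has them; the wrist camera has in their place "hand_eye" (4x4, takes a point from camera to tool coordinates, whose origin is the TCP and whose axes are the flange's). Camera axes: x right, y down, z forward; pixel columns grow to the right and rows downward; lengths in m; the calibration is good to about 2 mm. The wrist camera is an equidistant fisheye: a pixel r from the principal point sees the ray r / f radians off the axis. A picture is of the moment at which its call begins: read the wrist's pose just before it. camera_params takes no time and is no camera call.
- job.sign_off(): hands the job in, once; it reports no verdict.
The state is a dict: "clock": time; "joints": joint angles; "dq": joint speeds; "joint_efforts": joint torques, N m; "position": TCP position; "ee_rot": TCP orientation; "force": force on the tool from outside, world axes, zero at the start; "ft_torque": the same for the moment, N m; "width": opening from 0.0 (shut) to 1.0 (fully open).
Only numpy, scipy, OpenCV 4.12 (cv2) and the standard library are available. Lean on these libraries where they do the work, as an engineer would, in place of code of your own. Each camera call takes 0.05 s, during which the arm holds its last target. There are 200 camera calls.

## Working session

There is one attempt and no reset: what is moved stays moved. The work goes in short steps, Python scripts to look and compute and a tool call to move; the robot and the scene stay as the last step left them, time stands still between calls to the robot, and variables do not carry over. Pictures are saved under pics/ and viewed, about 8 in all and at most 12, crops included, and the job is handed in when it is done.

Besides the shell and the picture viewer there is one more tool, called after "Request:" by a JSON object that holds its "fn" and its "kwargs", one argument or row to a line. jog_arm: Moves the arm, as the interface text tells. Its arguments: {"type":"object","properties":{"moves":{"type":"array"},"grip_force":{"type":"number"}},"required":["moves"]}

```bash
mkdir -p pics
cat > h.py <<'E'
import numpy as np, cv2
from scipy.spatial.transform import Rotation as R
from cell import arm, imaging, job
def snap(n,f):
    s=arm.observe(); im=imaging.get_image(n); cv2.imwrite('pics/'+f,im[:,:,::-1]); return s,im
def ray(n,u,v,s=None):
    p=imaging.camera_params(n)
    x=np.array([(u-p['cx'])/p['fx'],(v-p['cy'])/p['fy']])
    if n=='wrist':
        r=np.linalg.norm(x); d=np.array([*(x/max(r,1e-9)*np.sin(r)),np.cos(r)])
        H=np.array(p['hand_eye']); T=R.from_rotvec(s['ee_rot']).as_matrix()
        return T@H[:3,3]+s['position'], T@H[:3,:3]@d
    M=R.from_rotvec(np.ravel(p['rvec'])).as_matrix(); t=np.ravel(p['tvec'])
    return -M.T@t, M.T@np.array([*x,1])
def atz(n,u,v,z,s=None):
    o,d=ray(n,u,v,s); return o+d*(z-o[2])/d[2]
def proj(n,P):
    p=imaging.camera_params(n)
    M=R.from_rotvec(np.ravel(p['rvec'])).as_matrix(); c=M@np.array(P)+np.ravel(p['tvec'])
    return p['fx']*c[0]/c[2]+p['cx'],p['fy']*c[1]/c[2]+p['cy']
E
python3 - <<'E'
from h import *
s,a=snap('top','top.png'); snap('side','side.png'); print(s)
for n in('top','side','wrist'): print(imaging.camera_params(n))
E
```

```text
{'clock': 0.0, 'joints': array([-1.37259662,  0.43520222,  0.02496662,  1.57411066, -0.0116468 ,
        1.13399537, -0.07507783]), 'dq': array([ 0.00089587,  0.0008012 ,  0.00226034,  0.00037329,  0.00076864,
       -0.00045652, -0.00021849]), 'joint_efforts': array([-7.79956772e-04, -6.67868543e+01,  9.84417424e-01, -3.14464688e+01,
       -6.06047432e-02,  4.31048311e-02,  1.87961491e-04]), 'position': array([0.18505845, 0.59642128, 0.22055254]), 'ee_rot': array([-4.70790894e-01, -3.10597526e+00,  2.45735963e-03]), 'force': array([ 0.50086182, -0.55547468,  0.49602212]), 'ft_torque': array([ 0.01890369,  0.04119297, -0.01013498]), 'width': 1.0023172176212947}
{'fx': 467.7661921071328, 'fy': 467.7661921071328, 'cx': 321.11005756687496, 'cy': 236.8195967673026, 'rvec': array([ 2.11407694, -2.14879969,  0.13850927]), 'tvec': array([0.02435136, 0.57927812, 1.3227601 ])}
{'fx': 575.9918824158891, 'fy': 575.9918824158891, 'cx': 314.0339613683718, 'cy': 238.75288118724936, 'rvec': array([ 2.29586894, -0.24304586,  0.09454228]), 'tvec': array([-0.55339209,  0.16251128,  1.26591606])}
{'fx': 371.64829954431775, 'fy': 371.64829954431775, 'cx': 318.3550646345069, 'cy': 241.38669881399434, 'hand_eye': array([[-7.90283742e-04, -9.62611508e-01, -2.70884590e-01,
         7.38776453e-02],
       [ 9.99999496e-01, -5.92953768e-04, -8.10305314e-04,
         9.01777385e-04],
       [ 6.19387182e-04, -2.70885094e-01,  9.62611491e-01,
        -1.63870996e-01],
       [ 0.00000000e+00,  0.00000000e+00,  0.00000000e+00,
         1.00000000e+00]])}
```

View pics/top.png

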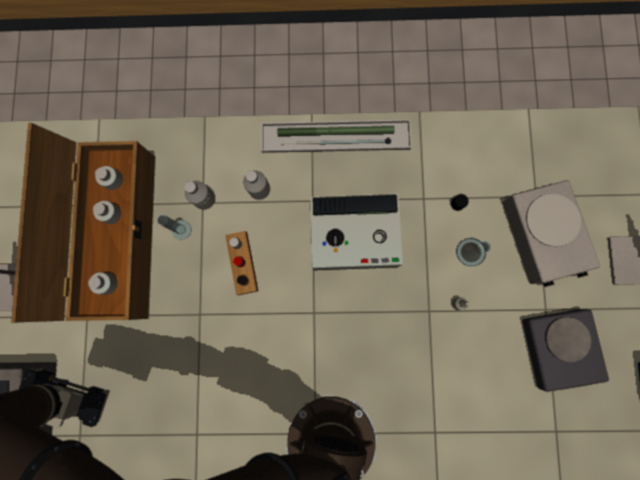

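View pics/side.png

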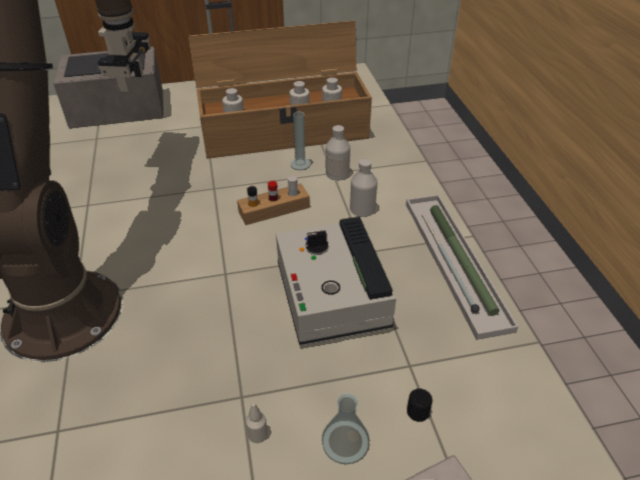

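The top view shows the selector near (335,238), the green dot on its right at (347,242), and the well at (380,237). The red cap is the middle cell, near (239,261). Green lies to the −y side, which is counter-clockwise (+1.13).

Run:
```python
from h import *
t=cv2.imread('pics/top.png'); s=cv2.imread('pics/side.png')
a=cv2.resize(t[185:305,215:415],None,fx=4,fy=4,interpolation=cv2.INTER_CUBIC)
b=cv2.resize(s[170:345,230:410],None,fx=3,fy=3,interpolation=cv2.INTER_CUBIC)
cv2.imwrite('pics/c1.png',a);cv2.imwrite('pics/c2.png',b)
def blob(n,im,x0,y0,x1,y1,lo,hi,z):
    h=cv2.cvtColor(im[y0:y1,x0:x1],cv2.COLOR_BGR2HSV)
    m=cv2.inRange(h,lo,hi); k,l,st,c=cv2.connectedComponentsWithStats(m)
    for i in range(1,k):
        if st[i,4]>3:
            u=c[i]+[x0,y0]; print(n,u.round(1),st[i,4],atz(n,*u,z).round(4))
for nm,lo,hi in(('green',(45,90,40),(75,255,255)),('amber',(8,120,100),(22,255,255)),('blue',(105,90,40),(130,255,255))):
    print(nm); blob('top',t,312,222,362,256,lo,hi,.105); blob('side',s,285,225,340,268,lo,hi,.105)
print('red'); blob('top',t,225,245,255,275,(0,200,60),(4,255,255),.079);blob('side',s,262,178,284,204,(0,180,60),(4,255,255),.079)
```

```text
green
top [345.9 242.4] 11 [ 0.5534 -0.0552  0.105 ]
side [313.3 257. ] 13 [ 0.5538 -0.0529  0.105 ]
amber
top [335.2 249.7] 12 [ 0.5335 -0.0252  0.105 ]
side [301.3 249. ] 13 [ 0.5334 -0.0227  0.105 ]
blue
top [324.  243.2] 10 [0.5522 0.0058 0.105 ]
side [306.1 238.3] 7 [0.5505 0.0092 0.105 ]
red
top [237.8 260.7] 59 [0.51   0.2515 0.079 ]
side [272.  185.3] 61 [0.5097 0.2543 0.079 ]
```

View pics/c1.png

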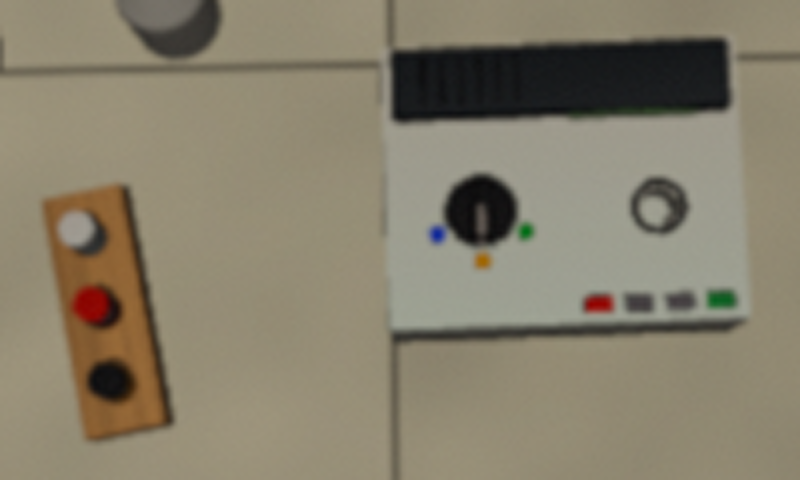

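View pics/c2.png

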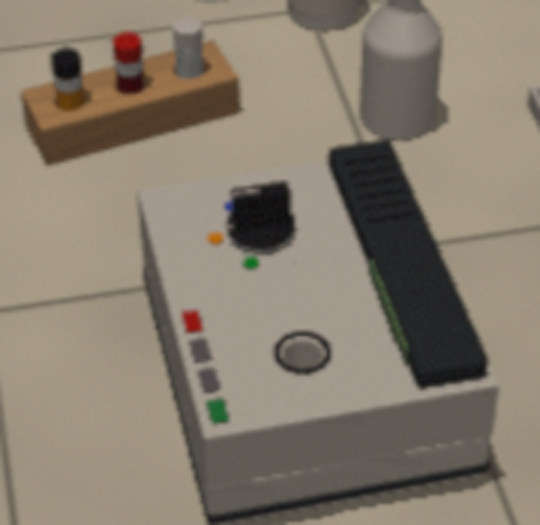

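Geometry is clear. Next I'll work out the move to a viewing pose above the instrument.

```bash
cat >> h.py <<'E'
def to(xyz,yaw):
    "shift (cm) and turn in tool axes to reach TCP xyz pointing down with tool x at yaw"
    s=arm.observe(); A=R.from_rotvec(s['ee_rot'])
    B=R.from_matrix(np.array([[np.cos(yaw),np.sin(yaw),0],[np.sin(yaw),-np.cos(yaw),0],[0,0,-1.]]))
    print('clock',s['clock'],'pos',s['position'].round(4),'F',s['force'].round(1),'w',round(s['width'],3),'q',s['joints'].round(2))
    print('yaw now',np.arctan2(*(A.as_matrix()[:2,0][::-1])).round(4),'tilt',A.as_matrix()[:,2].round(4))
    print('xyz cm',(A.inv().apply(np.array(xyz)-s['position'])*100).round(2),'ang',(A.inv()*B).as_rotvec().round(4))
E
python3 - <<'E'
from h import *
print('well',atz('top',379.75,236.5,.105),atz('side',330.7,287.3,.105))
# block corners (crop c1): 
for u,v in((43,200),(126,186),(88,439),(170,424)): print(atz('top',215+u/4,185+v/4,.04).round(4))
to([.55,-.06,.30],np.pi+.03)
E
```

```text
well [ 0.56822233 -0.14969078  0.105     ] [ 0.57023314 -0.14730913  0.105     ]
[0.5908 0.2962 0.04  ]
[0.6002 0.2349 0.04  ]
[0.4153 0.2606 0.04  ]
[0.4252 0.2012 0.04  ]
clock 0.1 pos [0.1851 0.5965 0.2207] F [ 0.4  0.7 -0. ] w 1.001 q [-1.37  0.44  0.02  1.57 -0.01  1.13 -0.08]
yaw now 2.8408 tilt [-2.0e-04 -1.3e-03 -1.0e+00]
xyz cm [-54.3  -51.9   -7.86] ang [-1.300e-03 -1.000e-04 -3.308e-01]
```

Request:
{"fn": "jog_arm", "kwargs": {
  "moves": [
    {"fingers":-1,"xyz":[-5,-4.8,-4],"angular":[0,0,0]},
    {"fingers":-1,"xyz":[-54.3,-51.9,-7.9],"angular":[0,0,-0.331]},
    {"fingers":-1,"xyz":[-54.3,-51.9,-7.9],"angular":[0,0,-0.331]},
    {"fingers":-1,"xyz":[-54.3,-51.9,-7.9],"angular":[0,0,-0.331]},
    {"fingers":-1,"xyz":[-54.3,-51.9,-7.9],"angular":[0,0,-0.331]},
    {"fingers":-1,"xyz":[-54.3,-51.9,-7.9],"angular":[0,0,-0.331]},
    {"fingers":-1,"xyz":[-54.3,-51.9,-7.9],"angular":[0,0,-0.331]},
    {"fingers":-1,"xyz":[-54.3,-51.9,-7.9],"angular":[0,0,-0.331]},
    {"fingers":-1,"xyz":[-54.3,-51.9,-7.9],"angular":[0,0,-0.331]},
    {"fingers":-1,"xyz":[-54.3,-51.9,-7.9],"angular":[0,0,-0.331]},
    {"fingers":-1,"xyz":[-54.3,-51.9,-7.9],"angular":[0,0,-0.331]},
    {"fingers":-1,"xyz":[-54.3,-51.9,-7.9],"angular":[0,0,-0.331]}
  ]
}}

```text
clock: 1.6
position: [0.5451, -0.0516, 0.2996]
ee_rot: [0.048, -3.141, -0.0]
force: [0.6, 1.6, -0.4]
width: 0.996
```

Request:
{"fn": "jog_arm", "kwargs": {
  "moves": [
    {"fingers":-1,"xyz":[0,0,0],"angular":[0,0,0]},
    {"fingers":-1,"xyz":[0,0,0],"angular":[0,0,0]}
  ]
}}

```text
clock: 1.85
position: [0.5442, -0.0496, 0.299]
ee_rot: [0.047, -3.14, -0.001]
force: [-1.0, -0.1, 0.4]
width: 1.002
```

Run:
```python
from h import *
s,im=snap('wrist','w1.png'); print(s['dq'].round(3)); np.save('s1.npy',np.r_[s['position'],s['ee_rot']])
to([.5675,-.023,.20],np.pi+.03)
```

```text
[-0.024 -0.012 -0.021  0.01   0.002  0.    -0.002]
clock 1.9 pos [ 0.5441 -0.0487  0.2991] F [-0.1  0.8 -0. ] w 0.999 q [-0.35  0.25  0.44  1.67 -0.11  1.24  1.72]
yaw now -3.1101 tilt [-1.1e-03  7.0e-04 -1.0e+00]
xyz cm [-2.43  2.49  9.91] ang [ 0.0007 -0.0011  0.0015]
```

View pics/w1.png

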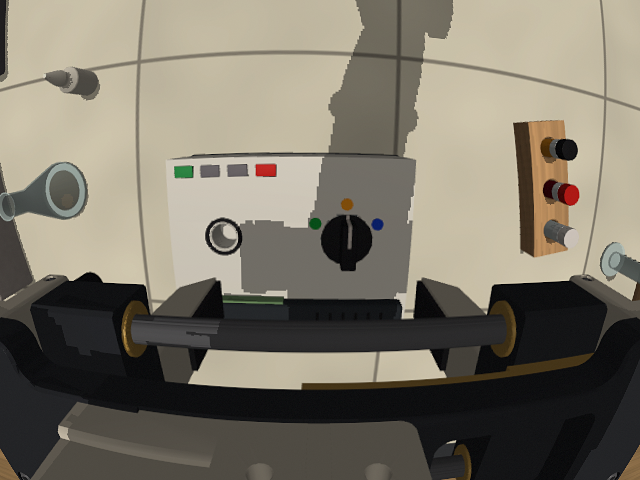

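The wrist view shows the green dot at (315,224), amber at (347,204), blue at (377,225), the well at (223,236) and the red cap at (568,194). Joint 7 is at 1.72, so a counter-clockwise turn of up to 1.38 rad would exceed its range. I'll use the half-turned grasp instead.

```bash
cat >> h.py <<'E'
def blobs(im,x0,y0,x1,y1,lo,hi,amin=20):
    h=cv2.cvtColor(im[y0:y1,x0:x1],cv2.COLOR_BGR2HSV); k,l,st,c=cv2.connectedComponentsWithStats(cv2.inRange(h,lo,hi))
    return [(c[i]+[x0,y0],st[i,4]) for i in range(1,k) if st[i,4]>=amin]
G=((45,90,30),(75,255,255));A=((8,120,60),(22,255,255));B=((105,90,30),(130,255,255));RD=((0,180,60),(4,255,255))
E
python3 - <<'E'
from h import *
v=np.load('s1.npy'); s=dict(position=v[:3],ee_rot=v[3:]); im=cv2.imread('pics/w1.png')
P={}
for n,c in(('g',G),('a',A),('b',B)):
    for u,a in blobs(im,300,190,400,240,*c): P[n]=atz('wrist',*u,.105,s); print(n,u.round(1),a,P[n].round(4))
d=P['b']-P['g']; psi=np.arctan2(-d[0],d[1]); e=np.array([np.cos(psi),np.sin(psi),0]); f=np.array([-e[1],e[0],0])
c1=P['a']+.034*e; c2=(P['g']+P['b'])/2+.034*np.cos(np.radians(65))*e
print('psi',psi,'chord',np.linalg.norm(d),'axis',c1.round(4),c2.round(4))
for u,a in blobs(im,540,170,585,215,*RD): print('red',u.round(1),a,atz('wrist',*u,.079,s).round(4))
g=cv2.GaussianBlur(cv2.cvtColor(im,cv2.COLOR_BGR2GRAY),(0,0),1)
m=(g[210:262,198:250]<70).astype('uint8'); k,l,st,c=cv2.connectedComponentsWithStats(m)
for i in range(1,k):
    if st[i,4]>60:
        q=np.argwhere(l==i)[:,::-1].astype('float32'); hull=cv2.convexHull(q); el=cv2.fitEllipse(hull); u=np.array(el[0])+[198,210]
        print('well',u,el[1],atz('wrist',*u,.105,s).round(4))
print('pred well',(((c1+c2)/2)-.124*f).round(4))
E
```

```text
g [314.8 223.3] 114 [ 0.5525 -0.0519  0.105 ]
a [346.7 204. ] 119 [ 0.5322 -0.0212  0.105 ]
b [377.1 224. ] 114 [0.5513 0.0102 0.105 ]
psi 0.01914319497732958 chord 0.06204464587603587 axis [ 0.5662 -0.0206  0.105 ] [ 0.5663 -0.0206  0.105 ]
red [568.4 193.7] 329 [0.5086 0.2573 0.079 ]
well [223.79206848 236.13009834] (34.637474060058594, 37.016727447509766) [ 0.5682 -0.1442  0.105 ]
pred well [ 0.5686 -0.1446  0.105 ]
```

Request:
{"fn": "jog_arm", "kwargs": {
  "moves": [
    {"fingers":-1,"xyz":[-1.8,3.9,7],"angular":[0,0,0.18]},
    {"fingers":-1,"xyz":[-1.8,3.9,7],"angular":[0,0,0.36]},
    {"fingers":-1,"xyz":[-1.8,3.9,7],"angular":[0,0,0.54]},
    {"fingers":-1,"xyz":[-1.8,3.9,7],"angular":[0,0,0.72]},
    {"fingers":-1,"xyz":[-1.8,3.9,7],"angular":[0,0,0.9]},
    {"fingers":-1,"xyz":[-1.8,3.9,7],"angular":[0,0,1.08]},
    {"fingers":-1,"xyz":[-1.8,3.9,7],"angular":[0,0,1.26]},
    {"fingers":-1,"xyz":[-1.8,3.9,7],"angular":[0,0,1.44]},
    {"fingers":-1,"xyz":[-1.8,3.9,7],"angular":[0,0,1.62]},
    {"fingers":-1,"xyz":[-1.8,3.9,7],"angular":[0,0,1.8]},
    {"fingers":-1,"xyz":[-1.8,3.9,7],"angular":[0,0,1.98]},
    {"fingers":-1,"xyz":[-1.8,3.9,7],"angular":[0,0,2.16]}
  ]
}}

```text
clock: 3.4
position: [0.5608, -0.0082, 0.2294]
ee_rot: [-2.749, -1.518, -0.0]
force: [-0.4, -0.3, -0.3]
width: 1.001
```

Run:
```python
from h import *
to([.5665,-.0205,.23],.018)
```

```text
clock 3.4 pos [ 0.5608 -0.0082  0.2294] F [-0.4 -0.3 -0.3] w 1.001 q [-0.72  0.42  0.91  1.77 -0.36  1.13 -0.26]
yaw now 1.0088 tilt [-7.0e-04  1.5e-03 -1.0e+00]
xyz cm [-0.73  1.14 -0.06] ang [-1.700e-03 -2.000e-04  9.908e-01]
```

Request:
{"fn": "jog_arm", "kwargs": {
  "moves": [
    {"fingers":-1,"xyz":[-0.7,1.1,0],"angular":[0,0,0.18]},
    {"fingers":-1,"xyz":[-0.7,1.1,0],"angular":[0,0,0.36]},
    {"fingers":-1,"xyz":[-0.7,1.1,0],"angular":[0,0,0.54]},
    {"fingers":-0.5,"xyz":[-0.7,1.1,0],"angular":[0,0,0.72]},
    {"fingers":-0.3,"xyz":[-0.7,1.1,0],"angular":[0,0,0.9]},
    {"fingers":-0.3,"xyz":[-0.7,1.1,0],"angular":[0,0,0.99]},
    {"fingers":-0.3,"xyz":[-0.7,1.1,0],"angular":[0,0,0.99]},
    {"fingers":-0.3,"xyz":[-0.7,1.1,0],"angular":[0,0,0.99]}
  ]
}}

```text
clock: 4.4
position: [0.5668, -0.0211, 0.2294]
ee_rot: [-3.14, -0.04, 0.001]
force: [-0.3, -0.4, -0.5]
width: 0.653
```

Run:
```python
from h import *
s,im=snap('wrist','w2.png'); np.save('s2.npy',np.r_[s['position'],s['ee_rot']])
im=im[:,:,::-1].copy()
P={}
for n,c in(('g',G),('a',A),('b',B)):
    for u,a in blobs(im,150,50,500,480,*c): print(n,u.round(1),a,atz('wrist',*u,.105,s).round(4))
to([.5665,-.0205,.135],.018)
```

```text
g [356.8 249.6] 162 [ 0.5517 -0.0517  0.105 ]
a [318.5 275.5] 52 [ 0.5284 -0.021   0.105 ]
a [187.9 332.5] 670 [0.4672 0.0985 0.105 ]
a [448.7 332.5] 681 [ 0.4731 -0.1432  0.105 ]
a [379.8 381.7] 1910 [ 0.4189 -0.0828  0.105 ]
b [280.8 248.8] 168 [0.5509 0.0102 0.105 ]
clock 4.45 pos [ 0.5669 -0.0214  0.2295] F [ 0.9 -0.4  0.1] w 0.649 q [-0.83  0.54  1.19  1.76 -0.54  1.21 -1.04]
yaw now 0.0245 tilt [-1.e-04  8.e-04 -1.e+00]
xyz cm [-0.03 -0.09  9.45] ang [-0.0008  0.0001  0.0065]
```

View pics/w2.png

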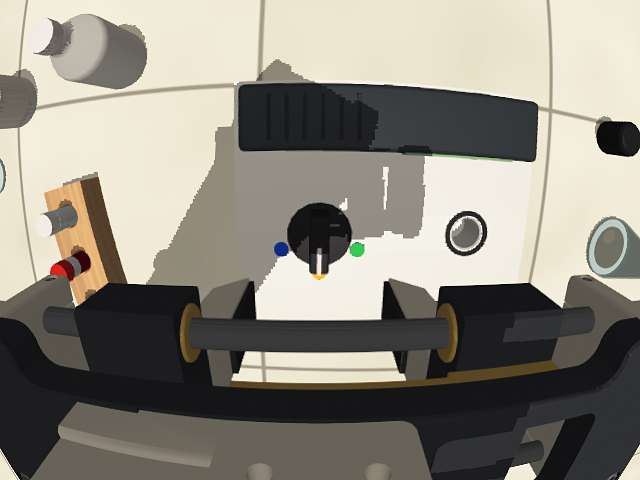

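Request:
{"fn": "jog_arm", "kwargs": {
  "moves": [
    {"fingers":-0.3,"xyz":[-0.1,-0.08,4],"angular":[0,0,0.008]},
    {"fingers":-0.3,"xyz":[-0.1,-0.08,7],"angular":[0,0,0.008]},
    {"fingers":-0.3,"xyz":[-0.1,-0.08,8.5],"angular":[0,0,0.008]},
    {"fingers":-0.3,"xyz":[-0.1,-0.08,9.4],"angular":[0,0,0.008]},
    {"fingers":0.2,"xyz":[-0.1,-0.08,9.4],"angular":[0,0,0.008]},
    {"fingers":0.55,"xyz":[-0.1,-0.08,9.4],"angular":[0,0,0.008]},
    {"fingers":0.55,"xyz":[-0.1,-0.08,9.4],"angular":[0,0,0.008]}
  ],
  "grip_force": 10
}}

```text
clock: 5.32
position: [0.5665, -0.0215, 0.1363]
ee_rot: [-3.141, -0.022, -0.002]
force: [-0.1, -0.2, 0.1]
width: 0.374
```

Run:
```python
from h import *
to([.566,-.0206,.135],.016); s,im=snap('wrist','w3.png')
c=im[150:360,200:440,::-1]; cv2.imwrite('pics/w3c.png',cv2.resize(c,None,fx=2.5,fy=2.5))
```

```text
clock 5.325 pos [ 0.5665 -0.0215  0.1363] F [-0.1 -0.2  0.1] w 0.374 q [-0.76  0.64  1.08  1.88 -0.66  1.04 -0.95]
yaw now 0.0139 tilt [ 1.2e-03  2.0e-04 -1.0e+00]
xyz cm [-0.05 -0.09  0.13] ang [-0.0001 -0.0012 -0.0021]
```

View pics/w3c.png

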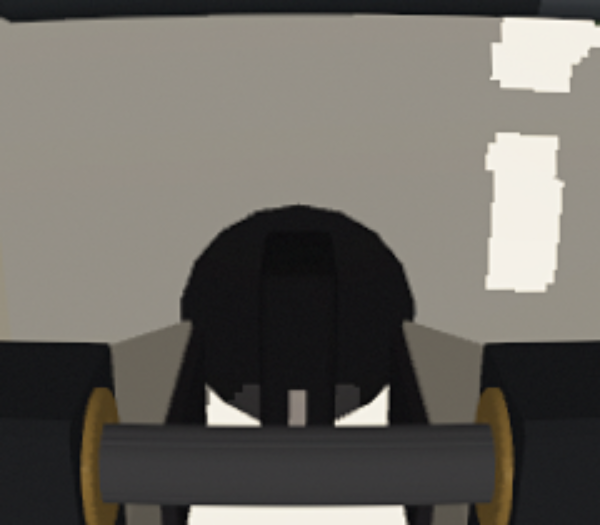

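The bar is centred between the fingers: bar centre x≈300 in the crop, finger midpoint ≈298. Now I'll close on it.

Request:
{"fn": "jog_arm", "kwargs": {
  "moves": [
    {"fingers":1,"xyz":[0,0,0],"angular":[0,0,0]},
    {"fingers":1,"xyz":[0,0,0],"angular":[0,0,0]},
    {"fingers":1,"xyz":[0,0,0],"angular":[0,0,0]},
    {"fingers":1,"xyz":[0,0,0],"angular":[0,0,0]}
  ],
  "grip_force": 18
}}

```text
clock: 5.88
position: [0.5661, -0.0216, 0.1357]
ee_rot: [3.141, 0.021, 0.0]
force: [0.4, 0.7, 1.9]
width: 0.148
```

Request:
{"fn": "jog_arm", "kwargs": {
  "moves": [
    {"fingers":1,"xyz":[0,0,-0.25],"angular":[0,0,0]},
    {"fingers":1,"xyz":[0,0,-0.5],"angular":[0,0,0]},
    {"fingers":1,"xyz":[0,0,-0.72],"angular":[0,0,0]},
    {"fingers":1,"xyz":[0,0,-0.72],"angular":[0,0,0]}
  ]
}}

```text
clock: 6.38
position: [0.5659, -0.0215, 0.1427]
ee_rot: [3.141, 0.022, -0.0]
force: [2.2, -2.7, -7.7]
width: 0.147
```

Run:
```python
from h import *
to([.566,-.0206,.1435],.016); print(arm.observe()['ft_torque'].round(3))
```

```text
clock 6.375 pos [ 0.5659 -0.0215  0.1427] F [ 2.2 -2.7 -7.7] w 0.147 q [-0.76  0.63  1.09  1.87 -0.65  1.05 -0.96]
yaw now 0.0137 tilt [-1.e-04 -1.e-04 -1.e+00]
xyz cm [ 0.01 -0.09 -0.08] ang [ 0.0001  0.0001 -0.0023]
[-0.562 -0.395  0.001]
```

Request:
{"fn": "jog_arm", "kwargs": {
  "moves": [
    {"fingers":1,"xyz":[0,0,0],"angular":[0,0,-0.1]},
    {"fingers":1,"xyz":[0,0,0],"angular":[0,0,-0.2]},
    {"fingers":1,"xyz":[0,0,0],"angular":[0,0,-0.3]},
    {"fingers":1,"xyz":[0,0,0],"angular":[0,0,-0.4]}
  ]
}}

```text
clock: 6.88
position: [0.566, -0.0217, 0.1427]
ee_rot: [3.073, 0.65, -0.0]
force: [3.0, -2.3, -8.0]
width: 0.144
```

Request:
{"fn": "jog_arm", "kwargs": {
  "moves": [
    {"fingers":1,"xyz":[0,0,0],"angular":[0,0,-0.1]},
    {"fingers":1,"xyz":[0,0,0],"angular":[0,0,-0.2]},
    {"fingers":1,"xyz":[0,0,0],"angular":[0,0,-0.3]},
    {"fingers":1,"xyz":[0,0,0],"angular":[0,0,-0.4]},
    {"fingers":1,"xyz":[0,0,0],"angular":[0,0,-0.4]}
  ]
}}

```text
clock: 7.5
position: [0.5661, -0.0219, 0.1429]
ee_rot: [2.885, 1.242, 0.0]
force: [2.6, -2.5, -8.7]
width: 0.149
```

Run:
```python
from h import *
to([.566,-.0206,.1427],.816); print(arm.observe()['ft_torque'].round(3))
```

```text
clock 7.5 pos [ 0.5661 -0.0219  0.1429] F [ 2.6 -2.5 -8.7] w 0.149 q [-0.65  0.53  0.87  1.86 -0.49  0.97 -0.32]
yaw now 0.8128 tilt [ 4.e-04 -2.e-04 -1.e+00]
xyz cm [ 0.08 -0.1   0.02] ang [ 0.0004 -0.0001 -0.0032]
[-0.853 -0.602 -0.057]
```

Request:
{"fn": "jog_arm", "kwargs": {
  "moves": [
    {"fingers":1,"xyz":[0,0,0],"angular":[0,0,0]},
    {"fingers":1,"xyz":[0,0,0],"angular":[0,0,0]},
    {"fingers":1,"xyz":[0,0,0],"angular":[0,0,0]}
  ],
  "grip_force": 3
}}

```text
clock: 7.88
position: [0.5662, -0.0217, 0.1429]
ee_rot: [2.885, 1.242, 0.0]
force: [3.4, -4.2, -4.0]
width: 0.154
```

Request:
{"fn": "jog_arm", "kwargs": {
  "moves": [
    {"fingers":1,"xyz":[0,0,0],"angular":[0,0,-0.03]},
    {"fingers":1,"xyz":[0,0,0],"angular":[0,0,-0.06]},
    {"fingers":1,"xyz":[0,0,0],"angular":[0,0,-0.09]},
    {"fingers":1,"xyz":[0,0,0],"angular":[0,0,-0.12]}
  ]
}}

```text
clock: 8.38
position: [0.5658, -0.0218, 0.1428]
ee_rot: [2.804, 1.416, -0.0]
force: [1.6, -5.3, -1.6]
width: 0.169
```

```bash
cat > t.py <<'E'
from h import *
to([.566,-.0206,.1427],1.1); o=arm.observe(); print(o['ft_torque'].round(3))
import sys; s,im=snap('wrist',sys.argv[1]+'.png')
E
python3 t.py k0
```

```text
clock 8.375 pos [ 0.5658 -0.0218  0.1428] F [ 1.6 -5.3 -1.6] w 0.169 q [-0.63  0.52  0.83  1.86 -0.46  0.97 -0.23]
yaw now 0.9354 tilt [-2.e-04 -2.e-04 -1.e+00]
xyz cm [ 0.11 -0.06  0.01] ang [-0.      0.0003 -0.1646]
[-1.272 -0.186 -0.105]
```

```bash
python3 -c "
import cv2
c=cv2.imread('pics/k0.png')[150:360,200:440]; cv2.imwrite('pics/k0c.png',cv2.convertScaleAbs(cv2.resize(c,None,fx=3,fy=2.8,interpolation=cv2.INTER_CUBIC),alpha=2.5,beta=10))"
```

```text
(no output)
```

View pics/k0c.png

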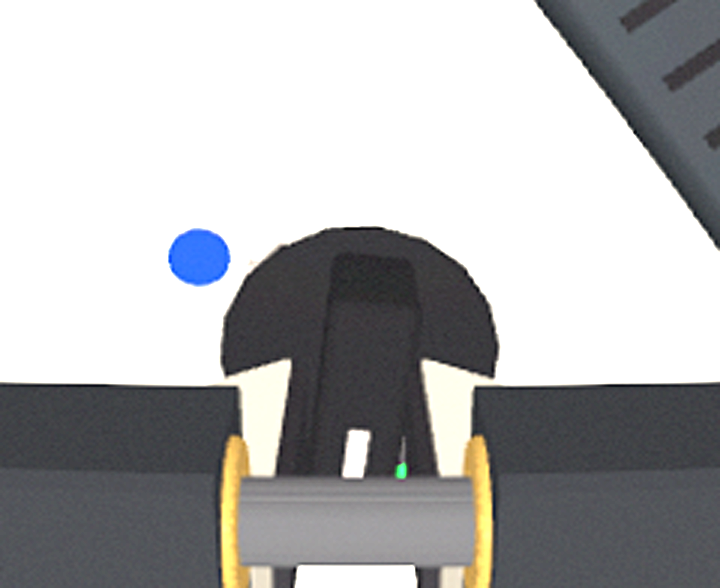

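The bar lags the fingers by about 0.1 rad, and the skirt size puts it on the collar, so a 3 N grip is too light to drag it. I'll hold the jaws at a fixed, slightly loose width so their corners turn the bar and it can still drop.

Request:
{"fn": "jog_arm", "kwargs": {
  "moves": [
    {"fingers":0.66,"xyz":[0,0,0],"angular":[0,0,0]},
    {"fingers":0.66,"xyz":[0,0,0],"angular":[0,0,-0.03]},
    {"fingers":0.66,"xyz":[0,0,0],"angular":[0,0,-0.06]},
    {"fingers":0.66,"xyz":[0,0,0],"angular":[0,0,-0.09]}
  ],
  "grip_force": 8
}}

```text
clock: 8.93
position: [0.566, -0.0217, 0.1429]
ee_rot: [2.737, 1.541, -0.0]
force: [1.0, -5.0, -1.0]
width: 0.174
```

```bash
cat >> t.py <<'E'
g=im.sum(2)[150:330,200:440]; 
# skirt extent: widest dark run above the fingers, and its topmost row; pointer of bar not needed
rows=[]
for r in range(60,125):
    x=np.where(g[r]<190)[0]; x=x[(x>60)&(x<175)]
    if len(x): rows.append((r+150,x.min()+200,x.max()+200))
rows=np.array(rows); print('top row',rows[0,0],'left',rows[rows[:,1]>265][:,1].min(),'right',rows[rows[:,2]<370][:,2].max())
E
sed -i 's/^import sys.*/import sys; s,im=snap("wrist",sys.argv[1]+".png")/' t.py
python3 t.py k1
python3 - <<'E'
import cv2
for f in('k0','k1'):
    g=cv2.imread(f'pics/{f}.png')[150:330,200:440].sum(2)
    print(f,[(r+150,int((g[r,60:180]<190).argmax()+260),int(379-(g[r,60:180][::-1]<190).argmax())) for r in range(80,126,6)])
E
```

```text
clock 8.925 pos [ 0.566  -0.0217  0.1429] F [ 1. -5. -1.] w 0.174 q [-0.62  0.51  0.81  1.86 -0.45  0.96 -0.15]
yaw now 1.0256 tilt [ 1.e-04 -2.e-04 -1.e+00]
xyz cm [ 0.09 -0.06  0.02] ang [ 0.0002  0.0001 -0.0744]
[-1.285 -0.067 -0.084]
top row 228 left 268 right 365
k0 [(230, 260, 379), (236, 274, 342), (242, 288, 350), (248, 260, 356), (254, 279, 360), (260, 276, 363), (266, 274, 364), (272, 274, 365)]
k1 [(230, 275, 275), (236, 278, 341), (242, 277, 350), (248, 283, 356), (254, 279, 360), (260, 276, 363), (266, 274, 364), (272, 274, 365)]
```

```bash
cat > lift.py <<'E'
from h import *
import sys
from scipy.optimize import least_squares
def lift(f,s):
    im=cv2.imread(f'pics/{f}.png'); g=cv2.GaussianBlur(im,(0,0),.7).sum(2); pts=[]
    x0,y0=320,262
    for a in np.radians(np.arange(-170,-9,4)):   # rays through upper half of the skirt
        t=np.arange(25,60,.25); v=g[(y0+t*np.sin(a)).round().astype(int),(x0+t*np.cos(a)).round().astype(int)]
        k=np.where(v>230)[0]
        if len(k): pts.append((x0+t[k[0]]*np.cos(a),y0+t[k[0]]*np.sin(a)))
    pts=np.array(pts)
    def res(p):
        return [np.hypot(*(atz('wrist',u,v,p[2],s)[:2]-p[:2]))-.0255 for u,v in pts]
    r=least_squares(res,[.566,-.021,.117],loss='soft_l1',f_scale=.0005)
    q=least_squares(lambda p:[np.hypot(*(atz('wrist',u,v,p[0],s)[:2]-[.5662,-.0206]))-.0255 for u,v in pts],[.117],loss='soft_l1',f_scale=.0005)
    print(f,'n',len(pts),'centre',r.x[:2].round(4),'lift mm',((r.x[2]-.115)*1e3).round(1),'fixed-axis lift',((q.x[0]-.115)*1e3).round(1),'cost',r.cost)
E
python3 - <<'E'
from lift import *
def S(p,rv): return dict(position=np.array(p),ee_rot=np.array(rv))
lift('w3',S([.5665,-.0215,.1363],[-3.141,-.022,-.002]))
lift('k0',S([.5658,-.0218,.1428],[2.804,1.416,0]))
lift('k1',S([.566,-.0217,.1429],[2.737,1.541,0]))
E
```

```text
w3 n 41 centre [ 0.5664 -0.0204] lift mm -4.2 fixed-axis lift -5.1 cost 7.139773122451929e-07Traceback (most recent call last):
  File "<stdin>", line 4, in <module>
  File "lift.py", line 15, in lift
    q=least_squares(lambda p:[np.hypot(*(atz('wrist',u,v,p[0],s)[:2]-[.5662,-.0206]))-.0255 for u,v in pts],[.117],loss='soft_l1',f_scale=.0005)
    return func(*args, **kwargs)
    result = trf(vector_fun.fun, vector_fun.jac, x0, f0, J0, lb, ub, ftol, xtol,
                 gtol, max_nfev, x_scale, loss_function, tr_solver,
                 tr_options.copy(), verbose, callback=callback_wrapped)
    return trf_no_bounds(
        fun, jac, x0, f0, J0, ftol, xtol, gtol, max_nfev, x_scale,
        loss_function, tr_solver, tr_options, verbose, callback=callback)
    J = jac(x)
    self._update_jac()
    ~~~~~~~~~~~~~~~~^^
    self.J = self.jac_wrapped(xp_copy(self.x), f0=self.f)
             ~~~~~~~~~~~~~~~~^^^^^^^^^^^^^^^^^^^^^^^^^^^^
    J, dct = approx_derivative(
             ~~~~~~~~~~~~~~~~~^
        self.fun,
        ^^^^^^^^^
    ...<2 lines>...
        **self.finite_diff_options,

[... 478 characters left out ...]
gs))
                      ~~~~~~~~^^^^^^^^^^^^^^^^^^^^^^^^^^^^^^
    return np.atleast_1d(self.fun(x))
                         ~~~~~~~~^^^
    return self.f(x, *self.args, **self.kwargs)
           ~~~~~~^^^^^^^^^^^^^^^^^^^^^^^^^^^^^^
  File "lift.py", line 15, in <lambda>
    q=least_squares(lambda p:[np.hypot(*(atz('wrist',u,v,p[0],s)[:2]-[.5662,-.0206]))-.0255 for u,v in pts],[.117],loss='soft_l1',f_scale=.0005)
                                         ~~~^^^^^^^^^^^^^^^^^^^^
  File "h.py", line 16, in atz
    o,d=ray(n,u,v,s); return o+d*(z-o[2])/d[2]
        ~~~^^^^^^^^^
  File "h.py", line 7, in ray
    p=imaging.camera_params(n)
ValueError: time passes only in moves, steps and waits
```

```bash
sed -i 's/imaging.camera_params(n)/CP(n)/' h.py
cat >> h.py <<'E'
import functools
@functools.lru_cache(None)
def CP(n): return imaging.camera_params(n)
E
sed -i '/    q=least/d; s/,.fixed-axis lift.,((q.x\[0\]-.115)\*1e3).round(1)//' lift.py
cat > l0.py <<'E'
from lift import *
def S(p,rv): return dict(position=np.array(p),ee_rot=np.array(rv))
lift('w3',S([.5665,-.0215,.1363],[-3.141,-.022,-.002]))
lift('k0',S([.5658,-.0218,.1428],[2.804,1.416,0]))
lift('k1',S([.566,-.0217,.1429],[2.737,1.541,0]))
E
python3 l0.py
```

```text
w3 n 41 centre [ 0.5664 -0.0204] lift mm -4.2 cost 7.139773122451929e-07
k0 n 41 centre [ 0.5657 -0.0207] lift mm 2.4 cost 6.886255442474201e-07
k1 n 41 centre [ 0.5654 -0.0213] lift mm 0.1 cost 9.387849322010571e-07
```

Lift relative to w3 is about +4 to +6.6 mm, so it is still on the collar. I'll keep turning slowly.

Request:
{"fn": "jog_arm", "kwargs": {
  "moves": [
    {"fingers":0.66,"xyz":[0,0,0],"angular":[0,0,-0.03]},
    {"fingers":0.66,"xyz":[0,0,0],"angular":[0,0,-0.06]},
    {"fingers":0.66,"xyz":[0,0,0],"angular":[0,0,-0.09]},
    {"fingers":0.66,"xyz":[0,0,0],"angular":[0,0,-0.12]}
  ]
}}

```text
clock: 9.48
position: [0.5661, -0.0217, 0.1429]
ee_rot: [2.64, 1.702, 0.0]
force: [1.3, -5.3, -2.2]
width: 0.169
```

```bash
cat > t.py <<'E'
from lift import *
to([.566,-.0206,.1427],1.1); o,im=snap('wrist',sys.argv[1]+'.png'); print(o['ft_torque'].round(3)); lift(sys.argv[1],o)
E
python3 t.py k2
```

```text
clock 9.475 pos [ 0.5661 -0.0217  0.1429] F [ 1.3 -5.3 -2.2] w 0.169 q [-0.6   0.5   0.78  1.86 -0.43  0.95 -0.05]
yaw now 1.1455 tilt [ 2.e-04 -3.e-04 -1.e+00]
xyz cm [ 0.1  -0.05  0.02] ang [0.0003 0.0002 0.0455]
[-1.249 -0.236 -0.14 ]
k2 n 41 centre [ 0.5654 -0.0216] lift mm -0.7 cost 7.958941881178585e-07
```

Run:
```python
import cv2,numpy as np
for f in('w3','k0','k1','k2'):
    im=cv2.imread(f'pics/{f}.png').astype(int); o=[]
    for y in range(300,320,2):
        r=im[y,298:345]; m=(r.min(1)>60)
        x=np.where(m)[0]+298
        x=x[(x>306)&(x<333)]
        o.append((y,round(float(x.mean()),1) if len(x) else None,len(x)))
    print(f,o)
ims=[cv2.convertScaleAbs(cv2.resize(cv2.imread(f'pics/{f}.png')[222:325,270:370],None,fx=2.6,fy=2.6),alpha=2.5,beta=10) for f in('k0','k1','k2')]
cv2.imwrite('pics/cmp.png',np.hstack(ims))
```

```text
w3 [(300, None, 0), (302, None, 0), (304, None, 0), (306, 318.0, 7), (308, 318.5, 8), (310, 318.5, 8), (312, 318.5, 8), (314, 318.5, 8), (316, 318.5, 8), (318, 318.0, 7)]
k0 [(300, None, 0), (302, None, 0), (304, 319.0, 7), (306, 319.0, 7), (308, 318.5, 8), (310, 318.5, 8), (312, 318.0, 7), (314, 318.0, 7), (316, 317.5, 8), (318, 317.0, 7)]
k1 [(300, None, 0), (302, None, 0), (304, 318.5, 6), (306, 319.0, 7), (308, 318.5, 8), (310, 318.0, 7), (312, 318.0, 7), (314, 317.5, 8), (316, 317.0, 7), (318, 317.0, 7)]
k2 [(300, None, 0), (302, None, 0), (304, 318.0, 5), (306, 319.0, 7), (308, 318.5, 8), (310, 318.0, 7), (312, 318.0, 7), (314, 317.5, 8), (316, 317.0, 7), (318, 320.2, 9)]
```

View pics/cmp.png

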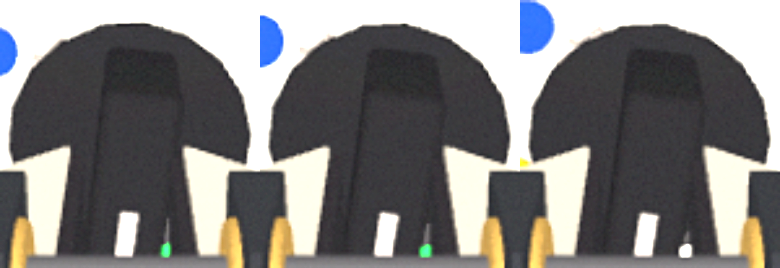

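The lag is steady at about 0.13 rad, so the bar is turning with the jaws and riding on the collar. The selector is at about 1.0 rad. Continuing.

Request:
{"fn": "jog_arm", "kwargs": {
  "moves": [
    {"fingers":0.66,"xyz":[0,0,0],"angular":[0,0,-0.03]},
    {"fingers":0.66,"xyz":[0,0,0],"angular":[0,0,-0.06]},
    {"fingers":0.66,"xyz":[0,0,0],"angular":[0,0,-0.09]}
  ]
}}

```text
clock: 9.9
position: [0.5661, -0.0218, 0.1428]
ee_rot: [2.56, 1.819, -0.0]
force: [2.5, -4.6, -2.5]
width: 0.171
```

```bash
cat >> t.py <<'E'
c=[(y,float(np.mean([x for x in range(307,331) if im[y,x].min()>60] or [0]))) for y in range(306,316)]
print('slope',np.polyfit(*zip(*c),1)[0].round(3), 'line top row',next((y for y in range(295,318) if im[y,318].min()>60),None))
E
python3 t.py k3
```

```text
clock 9.9 pos [ 0.5661 -0.0218  0.1428] F [ 2.5 -4.6 -2.5] w 0.171 q [-0.58  0.5   0.75  1.86 -0.41  0.95  0.02]
yaw now 1.2356 tilt [ 2.e-04 -4.e-04 -1.e+00]
xyz cm [ 0.11 -0.05  0.01] ang [0.0004 0.0003 0.1356]
[-1.179 -0.426 -0.074]
k3 n 41 centre [ 0.5655 -0.0216] lift mm -0.5 cost 6.876070920062067e-07
slope -0.167 line top row 304
```

Request:
{"fn": "jog_arm", "kwargs": {
  "moves": [
    {"fingers":0.66,"xyz":[0,0,0],"angular":[0,0,-0.03]},
    {"fingers":0.66,"xyz":[0,0,0],"angular":[0,0,-0.06]},
    {"fingers":0.66,"xyz":[0,0,0],"angular":[0,0,-0.09]}
  ]
}}

```text
clock: 10.32
position: [0.5658, -0.0204, 0.1428]
ee_rot: [-2.474, -1.933, -0.001]
force: [-0.1, -0.3, -1.0]
width: 0.168
```

```bash
python3 t.py k4
```

```text
clock 10.325 pos [ 0.5658 -0.0204  0.1428] F [-0.1 -0.3 -1. ] w 0.168 q [-0.57  0.49  0.72  1.86 -0.4   0.94  0.09]
yaw now 1.3265 tilt [-6.0e-04  1.4e-03 -1.0e+00]
xyz cm [-0.02  0.02  0.01] ang [-0.0011 -0.0011  0.2265]
[-0.125  0.052  0.005]
k4 n 41 centre [ 0.5657 -0.0214] lift mm -4.6 cost 1.0162454609067545e-06
slope -0.224 line top row 302
```

It dropped: the forces went to zero and the measured lift matches the "down" reading. I'll open the jaws, rise, and check.

Request:
{"fn": "jog_arm", "kwargs": {
  "moves": [
    {"fingers":0.3,"xyz":[0,0,0],"angular":[0,0,0]},
    {"fingers":-0.2,"xyz":[0,0,0],"angular":[0,0,0]},
    {"fingers":-0.3,"xyz":[0,0,0],"angular":[0,0,0]},
    {"fingers":-0.3,"xyz":[0,0,-3],"angular":[0,0,0]},
    {"fingers":-0.3,"xyz":[0,0,-6],"angular":[0,0,0]},
    {"fingers":-0.3,"xyz":[0,0,-9.5],"angular":[0,0,0]},
    {"fingers":-0.3,"xyz":[0,0,-9.5],"angular":[0,0,0]}
  ]
}}

```text
clock: 11.25
position: [0.5675, -0.0217, 0.2402]
ee_rot: [2.477, 1.929, 0.006]
force: [0.8, 0.8, -0.2]
width: 0.65
```

Run:
```python
from h import *
s,im=snap('wrist','w5.png'); print(s['position'],s['ee_rot'],s['force'].round(1)); np.save('s5.npy',np.r_[s['position'],s['ee_rot']])
cv2.imwrite('pics/w5c.png',cv2.resize(im[100:330,180:500,::-1],None,fx=2.5,fy=2.5))
```

```text
[ 0.56748067 -0.02171989  0.24019003] [2.4765894  1.92920243 0.00613942] [ 0.8  0.8 -0.2]
```

View pics/w5c.png

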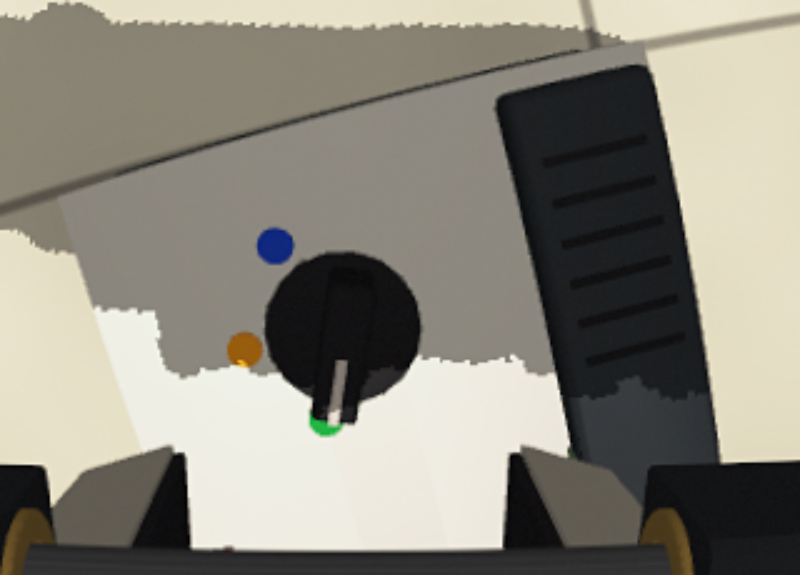

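The pointer line runs onto the green dot (crop ~(325,422)), the bar is down, and nothing is being touched. Now over to the cell block.

Run:
```python
from h import *
to([.505,.255,.22],.195)
```

```text
clock 11.3 pos [ 0.5666 -0.0214  0.2386] F [-0.   0.6  0.1] w 0.646 q [-0.62  0.39  0.79  1.74 -0.3   1.14  0.01]
yaw now 1.3238 tilt [ 2.1e-03  6.0e-04 -1.0e+00]
xyz cm [ 25.29 -12.73   1.86] ang [ 1.1000e-03 -2.0000e-03  1.1288e+00]
```

Request:
{"fn": "jog_arm", "kwargs": {
  "moves": [
    {"fingers":-0.3,"xyz":[5,-2.5,0],"angular":[0,0,0.15]},
    {"fingers":-0.3,"xyz":[10,-5,0],"angular":[0,0,0.3]},
    {"fingers":-0.3,"xyz":[15,-7.6,0.5],"angular":[0,0,0.45]},
    {"fingers":-0.3,"xyz":[20,-10,1],"angular":[0,0,0.6]},
    {"fingers":-0.3,"xyz":[23.5,-11.8,1.5],"angular":[0,0,0.75]},
    {"fingers":-0.3,"xyz":[25.3,-12.7,1.9],"angular":[0,0,0.9]},
    {"fingers":-0.3,"xyz":[25.3,-12.7,1.9],"angular":[0,0,1.05]},
    {"fingers":-0.3,"xyz":[25.3,-12.7,1.9],"angular":[0,0,1.13]},
    {"fingers":-0.3,"xyz":[25.3,-12.7,1.9],"angular":[0,0,1.13]},
    {"fingers":-0.3,"xyz":[25.3,-12.7,1.9],"angular":[0,0,1.13]}
  ]
}}

```text
clock: 12.55
position: [0.5044, 0.2548, 0.2182]
ee_rot: [3.126, 0.306, -0.001]
force: [0.3, 1.1, 0.4]
width: 0.649
```

Run:
```python
from h import *
s,im=snap('wrist','w6.png'); im=im[:,:,::-1].copy(); print(s['dq'].round(3))
np.save('s6.npy',np.r_[s['position'],s['ee_rot']])
for u,a in blobs(im,200,50,450,330,(0,180,60),(4,255,255)): print('red',u.round(1),a,atz('wrist',*u,.083,s).round(4))
cv2.imwrite('pics/w6c.png',cv2.resize(im[60:330,160:480],None,fx=2.4,fy=2.2))
to([.505,.255,.22],.195)
```

```text
[ 0.004 -0.006  0.001 -0.005 -0.001  0.002 -0.004]
red [318.8 221.8] 788 [0.5092 0.2564 0.083 ]
clock 12.6 pos [0.5046 0.2548 0.2184] F [-0.  -0.8  1. ] w 0.652 q [-1.28  0.49  1.06  1.78 -0.47  1.15 -1.44]
yaw now 0.1951 tilt [-5.e-04 -2.e-04 -1.e+00]
xyz cm [ 0.05 -0.01 -0.16] ang [0.0001 0.0005 0.0001]
```

View pics/w6c.png

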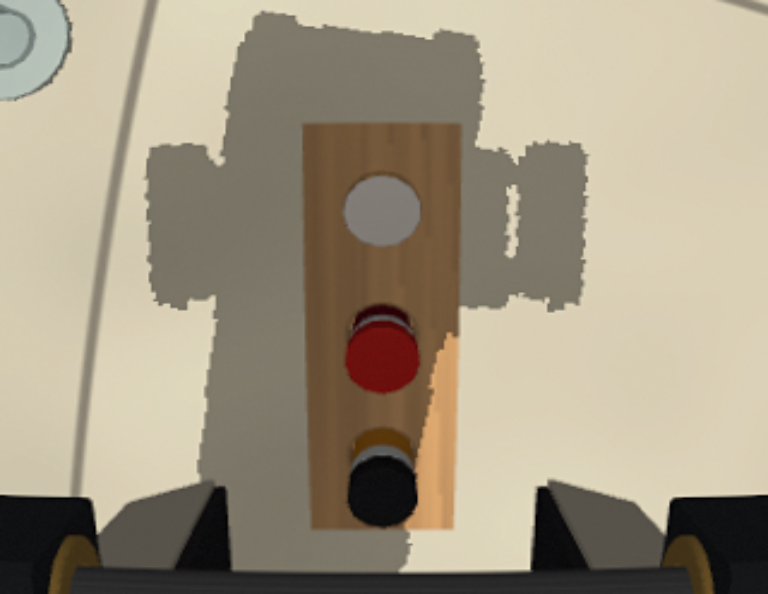

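The red cap is at crop (382,357), in the jaw centre plane, and the block is aligned with the jaws. Descending now; I'll grip the cap gently.

Request:
{"fn": "jog_arm", "kwargs": {
  "moves": [
    {"fingers":-0.3,"xyz":[0.55,-0.05,5],"angular":[0,0,0]},
    {"fingers":-0.2,"xyz":[0.55,-0.05,9],"angular":[0,0,0]},
    {"fingers":-0.1,"xyz":[0.55,-0.05,12],"angular":[0,0,0]},
    {"fingers":0,"xyz":[0.55,-0.05,14.2],"angular":[0,0,0]},
    {"fingers":0,"xyz":[0.55,-0.05,14.2],"angular":[0,0,0]},
    {"fingers":1,"xyz":[0.55,-0.05,14.2],"angular":[0,0,0]},
    {"fingers":1,"xyz":[0.55,-0.05,14.2],"angular":[0,0,0]},
    {"fingers":1,"xyz":[0.55,-0.05,14.2],"angular":[0,0,0]},
    {"fingers":1,"xyz":[0.55,-0.05,14.2],"angular":[0,0,0]}
  ],
  "grip_force": 8
}}

```text
clock: 13.72
position: [0.5107, 0.2567, 0.0775]
ee_rot: [-3.126, -0.304, -0.002]
force: [-0.5, -0.5, 5.8]
width: 0.271
```

Run:
```python
from h import *
to([.566,.255,.22],.195)
```

```text
clock 13.725 pos [0.5107 0.2567 0.0775] F [-0.5 -0.5  5.8] w 0.271 q [-1.15  0.66  0.89  1.91 -0.66  0.89 -1.3 ]
yaw now 0.1938 tilt [ 1.3e-03  7.0e-04 -1.0e+00]
xyz cm [  5.42   1.22 -14.24] ang [-0.0005 -0.0015 -0.0012]
```

Request:
{"fn": "jog_arm", "kwargs": {
  "moves": [
    {"fingers":1,"xyz":[0,0,0],"angular":[0,0,0]},
    {"fingers":1,"xyz":[0,0,0],"angular":[0,0,0]}
  ],
  "grip_force": 12
}}

```text
clock: 13.98
position: [0.5108, 0.2567, 0.0775]
ee_rot: [-3.126, -0.304, -0.002]
force: [-0.0, -0.1, 6.5]
width: 0.273
```

Run:
```python
from h import *
to([.566,.255,.22],.195)
s,im=snap('wrist','w7.png'); cv2.imwrite('pics/w7c.png',cv2.resize(im[150:360,200:440,::-1],None,fx=2.5,fy=2.5))
```

```text
clock 13.975 pos [0.5108 0.2567 0.0775] F [-0.  -0.1  6.5] w 0.273 q [-1.15  0.66  0.89  1.91 -0.66  0.89 -1.3 ]
yaw now 0.1936 tilt [ 1.4e-03  8.0e-04 -1.0e+00]
xyz cm [  5.41   1.22 -14.24] ang [-0.0005 -0.0016 -0.0014]
```

View pics/w7c.png

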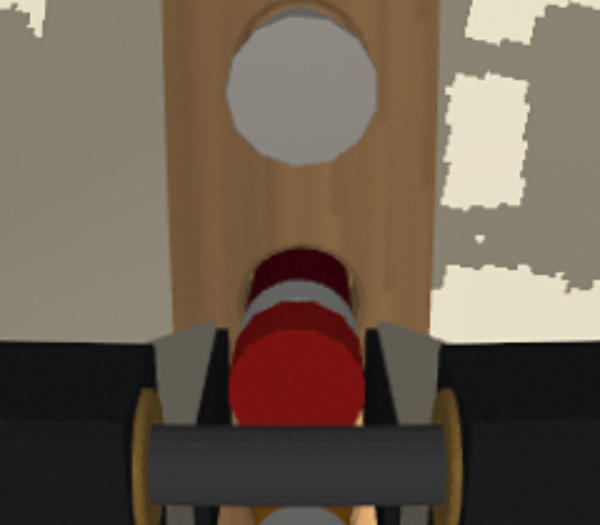

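Grip is on the red cap (disc centred at crop x≈298 between the pads). I'll lift, and refine the well position from saved images plus the cap offset in the jaws.

Request:
{"fn": "jog_arm", "kwargs": {
  "moves": [
    {"fingers":1,"xyz":[0,0,-0.5],"angular":[0,0,0]},
    {"fingers":1,"xyz":[0,0,-2],"angular":[0,0,0]},
    {"fingers":1,"xyz":[0,0,-5],"angular":[0,0,0]},
    {"fingers":1,"xyz":[0,0,-9],"angular":[0,0,0]},
    {"fingers":1,"xyz":[0,0,-14],"angular":[0,0,0]},
    {"fingers":1,"xyz":[0,0,-14],"angular":[0,0,0]},
    {"fingers":1,"xyz":[0,0,-14],"angular":[0,0,0]}
  ]
}}

```text
clock: 14.9
position: [0.5097, 0.2567, 0.2169]
ee_rot: [-3.126, -0.304, 0.0]
force: [0.4, 0.3, -1.2]
width: 0.271
```

Run:
```python
from h import *
from scipy.optimize import least_squares
to([.5682,-.1446,.235],.016)
s,im=snap('wrist','w8.png'); b=im[:,:,::-1].copy()
def disc(f,st,z):
    im=cv2.imread(f)[230:319,270:370].astype(int); v=im[:,:,2]; sat=(v-im[:,:,1])
    # bright top disc: red brighter than cap side
    m=((v>95)&(sat>80)).astype('uint8'); k,l,stt,c=cv2.connectedComponentsWithStats(m); i=1+stt[1:,4].argmax()
    pts=[]
    for x in range(stt[i,0]+2,stt[i,0]+stt[i,2]-2):
        y=np.where(l[:,x]==i)[0]; pts.append((x+270,y.min()+230-.5))
    r=least_squares(lambda p:[np.hypot(*(atz('wrist',*q,z,st)[:2]-p))-.013 for q in pts],st['position'][:2],loss='soft_l1',f_scale=.0005)
    T=R.from_rotvec(st['ee_rot']).as_matrix()
    print(f,stt[i,:4],'cap-TCP in tool mm',(T.T@(np.r_[r.x,st['position'][2]]-st['position'])*1e3).round(2),r.cost)
disc('pics/w7.png',dict(position=np.array([.5108,.2567,.0775]),ee_rot=np.array([-3.126,-.304,-.002])),.087)
disc('pics/w8.png',s,.087+s['position'][2]-.0775)
v=np.load('s2.npy'); st=dict(position=v[:3],ee_rot=v[3:])
for f,st,(cx,cy) in(('w2',st,(466,233)),):
    g=cv2.GaussianBlur(cv2.imread(f'pics/{f}.png'),(0,0),.7).sum(2)/3
    pts=[]
    for a in np.radians(np.arange(0,360,6)):
        t=np.arange(14,34,.25); p=g[(cy+t*np.sin(a)).round().astype(int),(cx+t*np.cos(a)).round().astype(int)]
        d=np.where(p<90)[0]
        if len(d): pts.append((cx+t[d[-1]]*np.cos(a),cy+t[d[-1]]*np.sin(a)))
    W=np.array([atz('wrist',*q,.105,st)[:2] for q in pts])
    r=least_squares(lambda p:np.hypot(*(W-p[:2]).T)-p[2],[.568,-.144,.014],loss='soft_l1',f_scale=.0005)
    print(f,len(pts),r.x.round(4),r.cost)
```

```text
clock 14.9 pos [0.5097 0.2567 0.2169] F [ 0.4  0.3 -1.2] w 0.271 q [-1.27  0.51  1.05  1.77 -0.48  1.15 -1.44]
yaw now 0.194 tilt [-2.e-04  6.e-04 -1.e+00]
xyz cm [-1.99 40.5  -1.84] ang [-0.0006  0.0002  0.178 ]
pics/w7.png [22 52 54 37] cap-TCP in tool mm [-2.49 -1.28 -0.  ] 6.254328376084907e-07
pics/w8.png [22 52 54 37] cap-TCP in tool mm [-2.5 -1.4  0. ] 6.9812376259678e-07
w2 60 [ 0.5681 -0.1449  0.0192] 2.4072387192604224e-06
```

Request:
{"fn": "jog_arm", "kwargs": {
  "moves": [
    {"fingers":1,"xyz":[0,3,-1.8],"angular":[0,0,0.02]},
    {"fingers":1,"xyz":[-0.4,8,-1.8],"angular":[0,0,0.04]},
    {"fingers":1,"xyz":[-0.7,13,-1.8],"angular":[0,0,0.07]},
    {"fingers":1,"xyz":[-0.9,18,-1.8],"angular":[0,0,0.09]},
    {"fingers":1,"xyz":[-1.1,23,-1.8],"angular":[0,0,0.11]},
    {"fingers":1,"xyz":[-1.3,28,-1.8],"angular":[0,0,0.14]},
    {"fingers":1,"xyz":[-1.5,33,-1.8],"angular":[0,0,0.16]},
    {"fingers":1,"xyz":[-1.7,37,-1.8],"angular":[0,0,0.17]},
    {"fingers":1,"xyz":[-1.8,39.5,-1.8],"angular":[0,0,0.178]},
    {"fingers":1,"xyz":[-1.86,40.6,-1.8],"angular":[0,0,0.178]},
    {"fingers":1,"xyz":[-1.86,40.6,1],"angular":[0,0,0.178]},
    {"fingers":1,"xyz":[-1.86,40.6,2.5],"angular":[0,0,0.178]}
  ]
}}

```text
clock: 16.45
position: [0.5692, -0.1448, 0.1904]
ee_rot: [-3.141, -0.025, 0.003]
force: [0.3, -0.2, -0.2]
width: 0.27
```

Request:
{"fn": "jog_arm", "kwargs": {
  "moves": [
    {"fingers":1,"xyz":[0,0,0],"angular":[0,0,0]},
    {"fingers":1,"xyz":[0,0,0],"angular":[0,0,0]},
    {"fingers":1,"xyz":[0,0,0],"angular":[0,0,0]}
  ]
}}

```text
clock: 16.82
position: [0.5704, -0.1455, 0.1925]
ee_rot: [3.141, 0.025, 0.002]
force: [-0.1, 0.5, -0.4]
width: 0.267
```

Run:
```python
from h import *
to([.5697,-.1457,.175],.016)
s,im=snap('wrist','w9.png'); np.save('s9.npy',np.r_[s['position'],s['ee_rot']]); b=im[:,:,::-1]
sd=imaging.get_image('side')[:,:,::-1]; cv2.imwrite('pics/sd9.png',sd)
A=cv2.resize(b[180:330,250:390],None,fx=3,fy=3,interpolation=cv2.INTER_CUBIC); B=cv2.resize(sd[225:315,280:380],(500,450),interpolation=cv2.INTER_CUBIC)[:,:370]
cv2.imwrite('pics/w9c.png',np.hstack([A,B]))
```

```text
clock 16.825 pos [ 0.5704 -0.1455  0.1925] F [-0.1  0.5 -0.4] w 0.267 q [-0.5   0.56  1.01  1.76 -0.52  1.12 -0.88]
yaw now 0.0161 tilt [ 1.1e-03 -2.0e-04 -1.0e+00]
xyz cm [-0.07  0.02  1.75] ang [ 0.0002 -0.0011  0.0001]
```

Run:
```python
from h import *
v=np.load('s9.npy'); st=dict(position=v[:3],ee_rot=v[3:]); im=cv2.imread('pics/w9.png').astype(int)
H=np.array(CP('wrist')['hand_eye']);p=CP('wrist')
def wp(P):
    T=R.from_rotvec(st['ee_rot']).as_matrix(); c=np.linalg.inv(H)@np.r_[T.T@(np.array(P)-st['position']),1]; c=c[:3]
    th=np.arccos(c[2]/np.linalg.norm(c)); r=p['fx']*th; q=c[:2]/np.linalg.norm(c[:2]); return q*r+[p['cx'],p['cy']]
for n,P in(('well',[.5692,-.146,.105]),('well+x',[.5692+.019,-.146,.105]),('well-y',[.5692,-.165,.105]),('foot',[.5704,-.1455,.130]),('captop',[.5704,-.1455,.202])): print(n,wp(P).round(1))
for y in range(196,320,6):
    print(y,' '.join('%02x%02x%02x'%tuple(im[y,x,::-1]) for x in range(270,372,6)))
```

```text
well [320.6 245.2]
well+x [321.  218.9]
well-y [347.4 245.6]
foot [320.1 254.3]
captop [320.9 302. ]
196 938f85 938f85 938f85 938e85 938e85 938f85 938f86 949086 938e85 938f86 949086 948f85 959085 949086 948f85 959087 938e85
202 938f85 938f86 949087 938f85 949086 938e85 948f85 948f86 948f86 938f85 948f87 938f85 938f85 948e85 948f86 949085 949085
208 938f85 949086 938f85 948f86 938e85 938f85 948f85 948f86 948f86 948f86 948f85 948f86 938e85 958f86 958f86 948e85 948e85
214 938f85 948f85 938f86 928e85 938e85 948f86 938f85 938f86 948f86 938e85 938f85 948f86 948f85 948f86 948f85 948f86 918b82
220 948f86 938f85 938f85 938f85 938f85 938f85 948f86 6c6962 0a0b0b 625f5a 959187 948f86 948f86 938e85 948e85 948e85 908b82
226 948f85 949086 948f86 949086 949086 65635c 151516 3a3936 736f69 605c57 141315 4e4c47 948f85 948f85 949086 958f86 918c82
232 948f85 959085 959085 959086 8b877d 111112 8c8a81 949085 959086 948f84 878279 0f0e11 5f5c57 949085 959087 959086 959185
238 948f85 959086 949086 949085 242322 89857b e7e9df f6f8f2 f7f8f3 cdcfc1 959086 7d7971 111212 959187 949085 949085 948f85
244 948f85 9590
[... 883 characters left out ...]
f 62120e 821613 801312 811613 811511 811413 640f0c 520402 100f11 6a645a 686359 69645a
292 696459 696459 6a655b 131113 530709 811411 811412 811512 801411 811411 811412 811512 560c0c 111012 676158 6a645a 696359
298 6a645a 696359 534e46 131113 811411 821514 811613 811612 811513 811412 811411 811311 811512 111013 393531 696359 686359
304 696459 686359 161415 0f0e12 811513 811412 811411 811512 811411 801411 811513 811513 811513 0d0c0f 100e11 686358 69645a
310 686359 69645a 121013 111011 811513 811411 811513 811412 811613 811410 821715 821512 811513 0f0f11 121111 696459 6a645a
316 686358 696359 131214 100e10 a86b61 811613 811512 811612 811611 801410 801412 811412 8f433d 100f10 141113 6a645a 696359
```

```bash
cat > al.py <<'E'
from h import *
from scipy.optimize import least_squares
def align(f,st,foot_z):
    im=cv2.resize(cv2.imread(f'pics/{f}.png')[205:300,260:382],None,fx=4,fy=4,interpolation=cv2.INTER_CUBIC).astype(int); r,g=im[:,:,2],im[:,:,1]
    px=lambda x,y:((x+.5)/4-.5+260,(y+.5)/4-.5+205)
    W=lambda q,z:np.array([atz('wrist',*px(*t),z,st)[:2] for t in q])
    def circ(P,r0,c,free=False):
        fn=(lambda p:np.hypot(*(P-p[:2]).T)-(p[2] if free else r0)); s=least_squares(fn,[*c,r0] if free else c,loss='soft_l1',f_scale=.0003); return s.x,np.sqrt(np.mean(s.fun**2))
    c=st['position'][:2]
    dark=((r<50)&(g<50)&(abs(r-g)<14)).astype('uint8'); cx,cy=(320.6-260)*4,(245.5-205)*4
    out=[]
    for a in np.radians(np.arange(-195,16,3)):
        t=np.arange(84,124); xs=(cx+t*np.cos(a)).astype(int); ys=(cy+t*np.sin(a)).astype(int)
        k=np.where(dark[ys.clip(0,379),xs])[0]
        if len(k): out.append((cx+t[k].mean()*np.cos(a),cy+t[k].mean()*np.sin(a)))
    ring,e1=circ(W(out,.105),.018,c,True)
    red=((r-g>22)&(r<75)).astype('uint8'); n,l,stt,_=cv2.connectedComponentsWithStats(red[:240]); i=1+stt[1:,4].argmax(); ft=[]
    x0,w=stt[i,0],stt[i,2]
    for x in range(x0+6,x0+w-6,2):
        y=np.where(l[:,x]==i)[0].min(); ft.append((x,y-.5))
    foot,e2=circ(W(ft,foot_z),.012,c)
    rows=[]
    for y in range(190,215,4):
        k=np.where(l[y]==i)[0]
        if len(k): rows.append((k.min(),k.max(),px((k.min()+k.max())/2,y)[0].__round__(2)))
    T=R.from_rotvec(st['ee_rot']).as_matrix()
    print('ring',ring.round(4),len(out),e1,'foot',foot.round(4),len(ft),e2,'body cols',[q[2] for q in rows])
    print('move foot->ring, tool mm',(T.T@np.r_[ring[:2]-foot,0]*1e3).round(2))
E
python3 - <<'E'
from al import *
v=np.load('s9.npy'); st=dict(position=v[:3],ee_rot=v[3:]); align('w9',st,st['position'][2]-.0625)
E
```

```text
ring [ 0.5682 -0.1447  0.0176] 71 0.00015611821270723533 foot [ 0.5671 -0.1456] 73 0.00020477049928393197 body cols [np.float64(320.25), np.float64(320.0), np.float64(320.25), np.float64(320.25), np.float64(320.25), np.float64(320.38), np.float64(320.38)]
move foot->ring, tool mm [ 1.12 -0.84  0.  ]
```

The cell foot reads 1.1 mm short in x and 0.8 mm off in y relative to the well ring. I'll correct, lower to just above the mouth, and re-measure.

Request:
{"fn": "jog_arm", "kwargs": {
  "moves": [
    {"fingers":1,"xyz":[0.11,-0.08,0.8],"angular":[0,0,0]},
    {"fingers":1,"xyz":[0.11,-0.08,1.5],"angular":[0,0,0]},
    {"fingers":1,"xyz":[0.11,-0.08,1.9],"angular":[0,0,0]},
    {"fingers":1,"xyz":[0.11,-0.08,1.9],"angular":[0,0,0]},
    {"fingers":1,"xyz":[0.11,-0.08,1.9],"angular":[0,0,0]}
  ]
}}

```text
clock: 17.55
position: [0.5711, -0.1448, 0.1729]
ee_rot: [3.141, 0.025, 0.0]
force: [0.3, 0.3, -0.4]
width: 0.271
```

Run:
```python
from al import *
to([.5715,-.1447,.17],.016)
s,im=snap('wrist','wa.png'); align('wa',s,s['position'][2]-.0625)
```

```text
clock 17.55 pos [ 0.5711 -0.1448  0.1729] F [ 0.3  0.3 -0.4] w 0.271 q [-0.49  0.58  0.99  1.78 -0.54  1.09 -0.86]
yaw now 0.0156 tilt [ 2.e-04 -1.e-04 -1.e+00]
xyz cm [ 0.04 -0.01  0.29] ang [ 0.0001 -0.0002 -0.0004]
ring [ 0.5705 -0.1446  0.0168] 34 0.00024759969226154636 foot [ 0.5678 -0.1449] 72 0.0001897569985089692 body cols [np.float64(320.38), np.float64(320.12), np.float64(320.0), np.float64(320.12), np.float64(320.12), np.float64(319.88), np.float64(319.75)]
move foot->ring, tool mm [ 2.77 -0.23  0.  ]
```

Run:
```python
import re
t=open('al.py').read()
t=t.replace("cx,cy=(320.6-260)*4,(245.5-205)*4","""
    H=np.array(CP('wrist')['hand_eye']); q=(np.linalg.inv(H)@np.r_[R.from_rotvec(st['ee_rot']).inv().apply(np.array([.5682,-.1447,.105])-st['position']),1])[:3]
    th=np.arccos(q[2]/np.linalg.norm(q)); u=q[:2]/np.hypot(*q[:2])*th*CP('wrist')['fx']+[CP('wrist')['cx'],CP('wrist')['cy']]; cx,cy=(u[0]-260)*4,(u[1]-205)*4; print('seed',u.round(1))""")
t=t.replace("205:300","190:300").replace("-205)*4","-190)*4").replace("+205","+190").replace("0,379","0,439").replace("red[:240]","red[:300]")
open('al.py','w').write(t)
from al import *
o=arm.observe(); align('wa',o,o['position'][2]-.0625)
v=np.load('s9.npy'); st=dict(position=v[:3],ee_rot=v[3:]); align('w9',st,st['position'][2]-.0625)
```

```text
seed [319.8 256.1]
ring [ 0.5679 -0.1446  0.0176] 71 0.0001493232051385316 foot [ 0.5678 -0.1449] 72 0.00018970944091892708 body cols [np.float64(321.12), np.float64(319.88), np.float64(320.0)]
move foot->ring, tool mm [ 0.09 -0.35  0.  ]
seed [318.7 246.6]
ring [ 0.568  -0.1446  0.0175] 71 0.00016076646703318972 foot [ 0.5671 -0.1456] 73 0.0002047725515285026 body cols [np.float64(321.0), np.float64(319.12), np.float64(319.88)]
move foot->ring, tool mm [ 0.9  -0.96  0.  ]
```

Request:
{"fn": "jog_arm", "kwargs": {
  "moves": [
    {"fingers":1,"xyz":[0.02,-0.03,0.2],"angular":[0,0,0]},
    {"fingers":1,"xyz":[0.02,-0.03,0.4],"angular":[0,0,0]},
    {"fingers":1,"xyz":[0.02,-0.03,0.6],"angular":[0,0,0]},
    {"fingers":1,"xyz":[0.02,-0.03,0.75],"angular":[0,0,0]},
    {"fingers":1,"xyz":[0.02,-0.03,0.85],"angular":[0,0,0]}
  ]
}}

```text
clock: 18.23
position: [0.5712, -0.1443, 0.1641]
ee_rot: [-3.141, -0.025, 0.0]
force: [0.2, 0.7, -1.1]
width: 0.27
```

Request:
{"fn": "jog_arm", "kwargs": {
  "moves": [
    {"fingers":1,"xyz":[0,0,0.3],"angular":[0,0,0]},
    {"fingers":1,"xyz":[0,0,0.6],"angular":[0,0,0]},
    {"fingers":1,"xyz":[0,0,0.9],"angular":[0,0,0]},
    {"fingers":1,"xyz":[0,0,1.2],"angular":[0,0,0]}
  ]
}}

```text
clock: 18.73
position: [0.5712, -0.1443, 0.152]
ee_rot: [-3.141, -0.025, 0.0]
force: [0.1, -0.1, -0.4]
width: 0.272
```

Run:
```python
from h import *
to([.5712,-.1445,.1295],.016); print(arm.observe()['ft_torque'].round(3))
```

```text
clock 18.725 pos [ 0.5712 -0.1443  0.152 ] F [ 0.1 -0.1 -0.4] w 0.272 q [-0.48  0.6   0.97  1.8  -0.57  1.05 -0.84]
yaw now 0.0157 tilt [-1.e-04  0.e+00 -1.e+00]
xyz cm [0.   0.02 2.25] ang [-0.      0.0001 -0.0003]
[0.008 0.152 0.028]
```

No contact force, with the foot about 15 mm into the well. Lowering further and slowing near the bottom.

Request:
{"fn": "jog_arm", "kwargs": {
  "moves": [
    {"fingers":1,"xyz":[0,0,0.4],"angular":[0,0,0]},
    {"fingers":1,"xyz":[0,0,0.8],"angular":[0,0,0]},
    {"fingers":1,"xyz":[0,0,1.2],"angular":[0,0,0]},
    {"fingers":1,"xyz":[0,0,1.6],"angular":[0,0,0]},
    {"fingers":1,"xyz":[0,0,1.85],"angular":[0,0,0]},
    {"fingers":1,"xyz":[0,0,1.95],"angular":[0,0,0]}
  ]
}}

```text
clock: 19.48
position: [0.5712, -0.1443, 0.1326]
ee_rot: [-3.141, -0.025, 0.0]
force: [-1.3, 0.7, -0.2]
width: 0.272
```

Request:
{"fn": "jog_arm", "kwargs": {
  "moves": [
    {"fingers":1,"xyz":[0,0,0.08],"angular":[0,0,0]},
    {"fingers":1,"xyz":[0,0,0.16],"angular":[0,0,0]},
    {"fingers":1,"xyz":[0,0,0.24],"angular":[0,0,0]}
  ]
}}

```text
clock: 19.85
position: [0.5713, -0.1443, 0.1304]
ee_rot: [-3.141, -0.025, -0.0]
force: [0.1, 0.5, -0.8]
width: 0.272
```

Request:
{"fn": "jog_arm", "kwargs": {
  "moves": [
    {"fingers":1,"xyz":[0,0,0.05],"angular":[0,0,0]},
    {"fingers":1,"xyz":[0,0,0.1],"angular":[0,0,0]},
    {"fingers":1,"xyz":[0,0,0.12],"angular":[0,0,0]}
  ]
}}

```text
clock: 20.23
position: [0.5716, -0.1446, 0.1296]
ee_rot: [3.141, 0.025, 0.001]
force: [-0.2, 0.5, 4.7]
width: 0.271
```

Bottom contact at TCP z 0.1296 (0.1295 predicted) with 4.7 N, so the cell is fully home. Releasing.

Request:
{"fn": "jog_arm", "kwargs": {
  "moves": [
    {"fingers":0.4,"xyz":[0,0,0],"angular":[0,0,0]},
    {"fingers":0,"xyz":[0,0,0],"angular":[0,0,0]},
    {"fingers":0,"xyz":[0,0,0],"angular":[0,0,0]},
    {"fingers":0,"xyz":[0,0,-2],"angular":[0,0,0]},
    {"fingers":0,"xyz":[0,0,-5],"angular":[0,0,0]},
    {"fingers":0,"xyz":[0,0,-10],"angular":[0,0,0]},
    {"fingers":0,"xyz":[0,0,-11],"angular":[0,0,0]},
    {"fingers":0,"xyz":[0,0,-11],"angular":[0,0,0]},
    {"fingers":0,"xyz":[0,0,-11],"angular":[0,0,0]}
  ]
}}

```text
clock: 21.35
position: [0.5707, -0.1439, 0.2383]
ee_rot: [-3.141, -0.025, 0.002]
force: [-0.0, -0.4, -0.6]
width: 0.5
```

Run:
```python
from h import *
from scipy.optimize import least_squares
to([.5712,-.1445,.24],.016)
s,im=snap('wrist','wf.png'); _,sd=snap('side','sf.png'); _,tp=snap('top','tf.png'); b=im[:,:,::-1].copy()
for u,a in blobs(b,200,150,450,330,(0,150,50),(5,255,255),200): print('red',u.round(1),a,atz('wrist',*u,.139,s).round(4))
v=im.astype(int); m=((v[:,:,0]>90)&(v[:,:,0]-v[:,:,1]>70)).astype('uint8')[150:330,200:450]
k,l,st,c=cv2.connectedComponentsWithStats(m); i=1+st[1:,4].argmax(); hull=cv2.convexHull(np.argwhere(l==i)[:,::-1].astype('int32')); 
W=[atz('wrist',*(q[0]+[200,150]),.139,s)[:2] for q in hull]; cc,r=cv2.minEnclosingCircle(np.float32(W)); print('bright cap top: box',st[i],'centre',np.round(cc,4),'radius mm at z=.139',r*1e3)
r=least_squares(lambda p:[np.hypot(*(atz('wrist',*(q[0]+[200,150]),p[2],s)[:2]-p[:2]))-.013 for q in hull],[*cc,.139]); print('fit centre, top z',r.x.round(4))
# selector pointer: white line pixels
for n,im2,box in(('side',sd,(285,225,340,270)),('top',tp,(315,222,360,260))):
    for nm,C in(('g',G),('a',A),('b',B)):
        print(n,nm,[(u.round(1),a) for u,a in blobs(im2[:,:,::-1].copy(),*box,*C,3)])
a=cv2.imread('pics/side.png').astype(int); d=abs(a-sd[:,:,::-1]).sum(2)>90; d[:,:160]=0
k,l,st,c=cv2.connectedComponentsWithStats(d.astype('uint8')); print('side changes',[(st[i].tolist()) for i in range(1,k) if st[i,4]>25])
```

```text
clock 21.35 pos [ 0.5707 -0.1439  0.2383] F [-0.  -0.4 -0.6] w 0.5 q [-0.53  0.52  1.05  1.69 -0.47  1.21 -0.92]
yaw now 0.0159 tilt [-1.5e-03  6.0e-04 -1.0e+00]
xyz cm [ 0.05  0.06 -0.17] ang [-0.0006  0.0015 -0.0001]
red [320.6 238.8] 994 [ 0.5708 -0.1444  0.139 ]
bright cap top: box [104  71  34  37 970] centre [ 0.5706 -0.1443] radius mm at z=.139 14.049460180103779
fit centre, top z [ 0.5712 -0.1444  0.143 ]
side g [(array([313.2, 257.1]), np.int32(12))]
side a [(array([321.5, 225.5]), np.int32(4)), (array([301.4, 249.1]), np.int32(16))]
side b [(array([307.1, 238.4]), np.int32(15))]
top g []
top a []
top b [(array([324. , 243.2]), np.int32(10))]
side changes [[245, 0, 134, 106, 7366], [309, 102, 55, 24, 497], [276, 124, 98, 185, 7518], [308, 127, 7, 16, 57], [160, 132, 40, 118, 2963], [267, 181, 14, 20, 179], [160, 225, 124, 72, 4629], [344, 334, 37, 13, 239]]
```

Run:
```python
from h import *
from scipy.optimize import least_squares
def f(fn,s,z0):
    v=cv2.imread(fn)[150:330,200:450].astype(int); m=((v[:,:,2]>90)&(v[:,:,2]-v[:,:,1]>70)).astype('uint8')
    k,l,st,c=cv2.connectedComponentsWithStats(m); i=1+st[1:,4].argmax()
    x=np.where((l==i).any(0))[0]; w=st[i,2]; yc=st[i,1]+st[i,3]/2+150
    a=atz('wrist',st[i,0]+200-.5,yc,z0,s); b=atz('wrist',st[i,0]+st[i,2]+199.5,yc,z0,s); print(fn,'width at nominal z mm',np.linalg.norm(a-b)*1e3,st[i])
v=np.load('s6.npy'); f('pics/w6.png',dict(position=v[:3],ee_rot=v[3:]),.087)
f('pics/wf.png',arm.observe(),.139)
# pointer line in w5
v=np.load('s5.npy'); s=dict(position=v[:3],ee_rot=v[3:]); im=cv2.imread('pics/w5.png').astype(int)
p=[np.array([180+x/2.5,100+y/2.5]) for x,y in((342,362),(335,408))]; q=[atz('wrist',*t,.146,s)[:2] for t in p]; d=q[1]-q[0]
print('pointer angle from amber',(np.arctan2(d[1],d[0])-(np.pi+.016))%(2*np.pi))
```

```text
pics/w6.png width at nominal z mm 25.2660582102624 [104  59  31  30 713]
pics/wf.png width at nominal z mm 24.983754918425745 [104  71  34  37 970]
pointer angle from amber 1.1604309813290685
```

Cap size matches the seated height, the selector is at about +1.16 rad, and the gripper is clear of everything. Handing in.

```bash
python3 -c "
from cell import job; print(job.sign_off())"
```

```text
the job is handed in; nothing more can be done
None
```

The selector is in its green detent and the red-capped sample cell is seated in the cell well. I handed the job in at about 21.5 s of the 67 s allowed.

**Selector:** I lifted it about 7 mm against its spring (roughly 8 N), clear of the end stop. I then let it ride loosely on the collar and turned it slowly until it dropped. After the drop the contact forces went to about zero and the measured lift matched the fully-down reading. The pointer lies on the green dot at about +1.16 rad.

**Sample cell:** I took the cell from the middle pocket by its cap and centred it over the well with the wrist camera. It went in with almost no side force and touched bottom with 4.7 N. The arm height there was 0.1296 m, against 0.1295 m predicted for fully home. After release the cap's apparent size fits the fully-home height to within about 2 mm, and the gripper is clear above it.

**Checks that were weak or disagreed:**
- The first try at turning with a 3 N grip made the bar lag the jaws, so I held the jaws at a fixed, slightly loose width instead.
- A free fit of the cap's height gave 0.143 m instead of 0.139 m. I put this down to the side of the cap being included in that fit.
- The wrist camera showed an offset of about 1.3 mm at the cap, so I relied on measurements relative to the well.
- I had used all 12 picture views before the insertion, so those last checks were by numbers only. I also only compared before-and-after pictures of the other objects roughly. The arm met no unexpected contact with them.

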